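# Kit the parts for a new gas drop

### The job

Kit the parts for the new gas drop in the divided grey tray: lay the long in-line filter in the full-length bay, and in the three square bays, counting from the end with the carrying handle and in the order they go on the line, the ball valve, the tee and the pressure gauge (dial up, set down gently, not dropped), each lying on the floor of its own bay. Leave the needle valve, the elbow, the dial thermometer and the check valve lying where they are on the mat.

Things in the scene. Friction and masses are not known exactly. Their poses are not given: they have to be found in the camera images.
- tray: Grey tray, fixed, 192 (x) x 304 (y) mm, left or right of a 2 mm blue mat holding all else. Origin: centre of underside. Floor 3, walls 4 thick, 30 high; dividers 4 thick, 22 high (mm). Full-length bay: inside 84 (x) x 296 (y), centre x +50, y 0. Three square bays, 96 x 96, centres x -44, y +100 (first), 0, -100. Steel handle juts out 30 mm at the +y end only.
- ball_valve: Steel ball valve, lever up. Body along its x: 62 mm long, 28 wide (y), 28 high. On top a flat lever, 14 mm wide with black sleeve, from x = -8 to +48 mm, its underside 36 and top 46 mm above the valve's underside. Origin: middle of body, 14 mm above underside; z up. Grip the body's middle across y, the lever between the fingers. 0.17 kg.
- tee: Brass union tee lying flat, three arms with hexagon nuts: run along its x, 72 mm long, 25 mm wide; branch along +y, ending 36 mm from the origin and 25 mm wide; 22 mm high. Origin: where the axes meet, 11 mm above the underside; z up. One run arm (at x = 26 mm or -26 mm, free of the branch) can be gripped across y. 0.13 kg.
- gauge: Pressure gauge lying on its back, dial up: round steel case 42 mm across and 26 mm high, white dial with a pointer, and a short brass hexagon and threaded stem along +x that ends 47 mm from the origin. Origin: centre of the case, 13 mm above the underside; z up, out of the dial. Grip the case across y. 0.11 kg.
- filter: In-line gas filter: smooth round aluminium body 26 mm across and 70 mm long between two steel hexagons 28 mm across flats (32 mm across corners), lying on flats, with short tube ends; 112 mm long overall, along its x. Origin: its middle on the axis, 14 mm above the underside. Grip the round body across y. 0.16 kg.
- needle_valve: Look-alike of the ball valve, not wanted: same 62 x 28 x 28 mm steel body along x, but a round black knob 26 mm across on top instead of a lever, 53 mm high in all. Origin: middle of the body, 14 mm above its underside.
- elbow: Look-alike of the tee, not wanted: brass union elbow with only two arms, along +x and +y, each ending 36 mm from the origin and 25 mm wide; 22 mm high. Origin: where the axes meet, 11 mm above the underside.
- thermometer: Look-alike of the gauge, not wanted: dial thermometer, same 42 mm round case and white dial, 26 mm high, but with a long thin plain probe 7 mm across; 112 mm long overall along its x. Origin: midway along its length, 13 mm above the underside; the case is centred at x = -35 mm and the probe ends at x = +56 mm.
- check_valve: Look-alike of the filter, not wanted: check valve only 62 mm long along its x, all hexagon, 24 mm across flats, without a smooth round body. Origin: its middle on the axis, 12 mm above the underside.
Not all that is in view belongs to the job. Leave any pink look-alike of the ball_valve alone.

How it is judged:
At the end, for the whole second after the job is handed in: All at rest, flat on the floor of its own bay (origin 11 mm or more inside the bay, at most 5 mm above its lying height): filter in the full-length bay; ball valve, tee, gauge in the 1st, 2nd, 3rd square bay from the handle; dial up within 0.2 rad; look-alikes within 30 mm of their start (x of ball_valve in the frame of tray between -0.081 and -0.007 m and y of ball_valve in the frame of tray between 0.063 and 0.137 m and z of ball_valve in the frame of tray between 0 and 0.022 m and linear speed of each of ball_valve, tee, gauge, filter below 0.02 m/s and angular speed of each of ball_valve, tee, gauge, filter below 0.3 rad/s and x of tee in the frame of tray between -0.081 and -0.007 m and y of tee in the frame of tray between -0.037 and 0.037 m and z of tee in the frame of tray between 0 and 0.019 m and x of gauge in the frame of tray between -0.081 and -0.007 m and y of gauge in the frame of tray between -0.137 and -0.063 m and z of gauge in the frame of tray between 0 and 0.021 m and x of filter in the frame of tray between 0.019 and 0.081 m and y of filter in the frame of tray between -0.095 and 0.095 m and z of filter in the frame of tray between 0 and 0.023 m and angle between gauge's own z axis and vertical below 0.2 rad and distance of each of needle_valve, elbow, thermometer, check_valve from where it was at the start of the episode below 0.03 m); the robot touches nothing.
It fails at once if the gauge is let fall by more than about 2 cm (faster than 0.6 m/s while out of the fingers) (contact force between gauge and the fingers below 0.05 N and linear speed of gauge above 0.6 m/s).
It fails at once if the gauge is banged or pressed hard on the tray (over 60 N) (contact force between gauge and tray above 60 N).
It also fails if it takes over 109 s, if anything falls off the work surface, if the arm or the gripper's body presses on something with over 40 N, if the wrist force passes 120 N, or if a joint passes its speed limit or range.

### The arm

A 6-joint arm with a two-finger parallel gripper is mounted at the origin on the work surface. World frame = base frame: x ahead of the robot, y to its left, z up, the work surface at z = 0. Lengths are in m, angles in rad, forces in N, time in s.
With the tool pointing down it reaches from about 0.3 to 0.875 m from the base axis. Payload 6.4 kg.
Tool frame: the origin (TCP) lies midway between the tips of the shut fingers; the grasp point (between the pads) lies 19 mm behind it (r.grasp_offset is the distance from the TCP to the grasp point, in m); z points along the fingers, y is the line along which they close (so a half turn about z gives the same grasp; the last joint's range is limited). The gripper opens to 88 mm and grips with 3 to 60 N. Pads are 18 mm wide; open, the fingers measure 123 mm over their backs; the gripper's body (75 mm by 187 mm) begins 45 mm behind the grasp point.
Start: joints at [-1.459, 0.181, 1.607, -0, 1.354, -0.206], TCP at [0.18, -0.546, 0.239] pointing down, gripper open.
Joint ranges: [-2.99, 2.99], [-0.89, 2.07], [0.3, 2.58], [-1.14, 4.28], [0, 2.63], [-3.12, 3.12]. Speed limits (rad/s): [2.57, 2.57, 3.01, 3.14, 3.14, 3.14].

### API

Orientations are given as a unit quaternion [w, x, y, z].
In Python, from plant import status, cams, r gives the robot as it stands.
- The arm moves only by the shell command python3 -m pendant 'ROWS' [FORCE]. ROWS is a JSON object of lists of equal length, an entry for each row: "fingers": the opening, from -1 (shut) to 1 (fully open); "translation": the shift along the tool's x, y, z scaled (see below), a list of three; "spin": the turn about the tool's z scaled (see below). A call has 1 to 10 rows; each row is the pose to reach, as a shift and turn from the pose commanded when the call began, along the tool's axes at that moment; what a row does not reach only later rows make up. The controller multiplies each number of a shift by 500 mm and each number of a turn by pi/2 rad. A row lasts 1/12 s, in which the tool goes at most 41.7 mm and 7.16 degrees, less where a joint would pass 70% of its speed; a pose out of reach is approached as far as the arm can. A call with a number of a shift or a turn outside -1 to 1 is refused whole. A call with a gripper value outside its range is refused whole. The fingers move at their own pace and stop on an object; FORCE is the grip in N (left out, the last holds). Time passes only in rows, so rows that repeat a pose let the fingers close. It gives the time, the measured TCP pose, the force, the opening and the grip force at its end, in the units of the state.
- status.state(): the state, without advancing time (a new reading comes with each control period).
- cams.get_image(name): name is "scene" or "top" or "wrist"; returns the picture (420x560x3 uint8, red, green, blue); there is no depth.
- cams.calibration(name): a dict with "vertical_fov" (degrees; the focal length in pixels is half the picture's height over the tangent of half this angle, whatever the lens; pixels are square), "cx", "cy" (the principal point, pixels), "world_from_camera" (4x4, takes a point from camera to world coordinates). Camera axes: x right, y down, z forward; pixel columns grow to the right and rows downward; lengths in m; the calibration is good to about 2 mm. A picture is of the moment at which its call begins: read the wrist's pose just before it. calibration takes no time and is no camera call; for the wrist camera it gives the pose at the moment of the call.
- r.finish_job(): hands the job in; it is judged then, once.
The state is a dict: "time_s": time; "joints": joint angles; "joint_vel": joint speeds; "joint_torque": joint torques, N m; "tool_pos": TCP position; "ee_rot": TCP orientation; "ft_force": force on the tool from outside, world axes, zero at the start; "moment": the same for the moment, N m; "width": finger opening in m; "gripper_force": force on a finger pad.
Only numpy, scipy, OpenCV 4.12 (cv2) and the standard library are available. Lean on these libraries where they do the work, as an engineer would, in place of code of your own. Each camera call takes 0.05 s, during which the arm holds its last target. There are 200 camera calls.

## Working session

There is one attempt and no reset: what is moved stays moved. The work goes in short steps, Python scripts to look and compute and a shell command to move; the robot and the scene stay as the last step left them, time stands still between calls to the robot, and variables do not carry over. Pictures are saved under pics/ and viewed, at most 14 in all, crops included, and the job is handed in when it is done.

```bash
ls; mkdir -p pics; python3 - <<'E'
from plant import status,cams,r
import cv2
s=status.state();print(s)
for n in("top","scene"):
    cv2.imwrite(f"pics/{n}0.png",cams.get_image(n)[...,::-1]);print(n,cams.calibration(n))
print(cams.calibration("wrist"))
E
```

```text
pics
{'time_s': 0.0, 'joints': array([-1.45928143e+00,  1.81545461e-01,  1.60797806e+00, -2.09168622e-05,
        1.35381607e+00, -2.06303139e-01]), 'joint_vel': array([-3.27132658e-05,  1.34276851e-03, -1.44689577e-03, -1.80105766e-03,
       -6.29286520e-04, -2.89636960e-04]), 'joint_torque': array([-8.81398933e-05, -4.33863866e+01, -3.41849470e+01,  7.02633290e-02,
        3.84362193e-02, -1.21502439e-04]), 'tool_pos': array([ 0.17963271, -0.5456612 ,  0.23782213]), 'ee_rot': array([-8.72973772e-04,  9.87399775e-01,  1.58243234e-01,  3.11821222e-05]), 'ft_force': array([-0.29158486,  0.30597705,  0.00877945]), 'moment': array([-0.01375265, -0.00996724, -0.0580188 ]), 'gripper_force': 0.0, 'width': 0.08812737397448223}
top {'vertical_fov': 45.08210693080335, 'cx': 273.3773481981253, 'cy': 206.72205318791674, 'world_from_camera': array([[-0.02358707, -0.99841906,  0.05101993,  0.40756841],
       [-0.99943284,  0.02232261, -0.02521316,  0.01998198],
       [ 0.02403441, -0.0515857 , -0.99837932,  1.15929103],
       [ 0.        ,  0.        ,  0.        ,  1.        ]])}
scene {'vertical_fov': 48.78947850020619, 'cx': 280.22889739224087, 'cy': 206.9849616827413, 'world_from_camera': array([[-0.6281894 ,  0.448247  , -0.63596596,  1.28880126],
       [ 0.77803202,  0.35490261, -0.51837276,  0.66861854],
       [-0.00665306, -0.82043815, -0.57169657,  0.78084423],
       [ 0.        ,  0.        ,  0.        ,  1.        ]])}
{'vertical_fov': 69.67283567873984, 'cx': 282.9154882708949, 'cy': 208.58435046992196, 'world_from_camera': array([[ 0.31343178, -0.89822471, -0.30814428,  0.25935467],
       [-0.9496091 , -0.29706933, -0.0999618 , -0.5186014 ],
       [-0.00175205,  0.32394782, -0.94607333,  0.38372692],
       [ 0.        ,  0.        ,  0.        ,  1.        ]])}
```

View pics/top0.png

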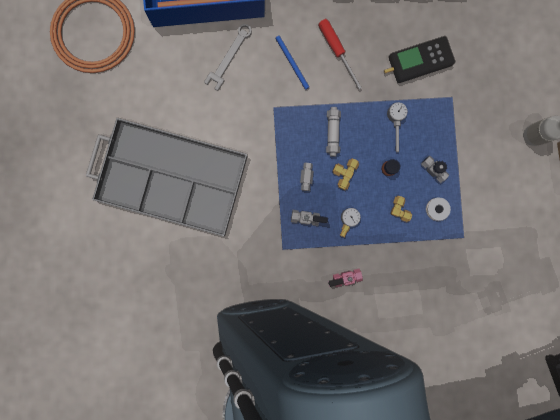

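View pics/scene0.png

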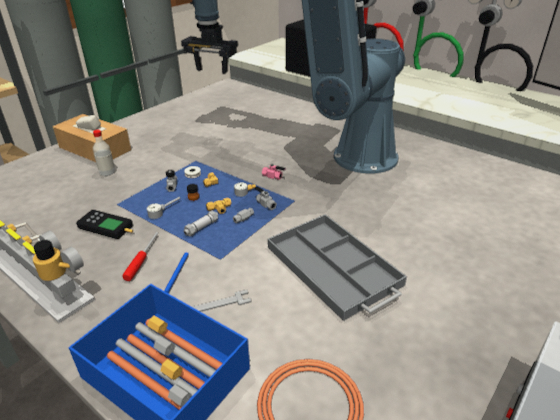

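The top view shows, as (u,v):

| Thing | Pixel | Look-alike | Pixel |
|---|---|---|---|
| ball valve | (310,218) | needle valve / pink valve | (436,168) / (346,279) |
| tee | (346,173) | elbow | (401,209) |
| gauge with brass stem | (350,218) | thermometer | (398,120) |
| long filter | (333,132) | check valve | (307,177) |

The white ring at (438,209) and dark cap at (392,168) are clutter. The tray is at (172,178), with its handle on the image-left end and the full-length bay on the far side. Next I'll work out coarse positions and a viewing pose for the wrist camera.

```bash
cat > h.py <<'E'
import numpy as np, cv2
from plant import status,cams,r
def ray(c,u,v,z):
    "pixel -> world point on plane z"
    f=210/np.tan(np.radians(c["vertical_fov"]/2)); T=np.array(c["world_from_camera"])
    d=T[:3,:3]@[(u-c["cx"])/f,(v-c["cy"])/f,1]; o=T[:3,3]
    return o+d*(z-o[2])/d[2]
def proj(c,p):
    f=210/np.tan(np.radians(c["vertical_fov"]/2)); T=np.linalg.inv(np.array(c["world_from_camera"]))
    q=T[:3,:3]@p+T[:3,3]; return q[:2]/q[2]*f+[c["cx"],c["cy"]]
def yaw():
    q=status.state()["ee_rot"]; w,x,y,z=q
    return np.arctan2(2*(x*y+w*z),1-2*(y*y+z*z))
def go(x,y,z,tool_yaw=None):
    "print shift/spin numbers taking TCP to x,y,z (level tool) with tool x at tool_yaw mod pi"
    s=status.state(); a=yaw(); d=np.array([x,y,z])-s["tool_pos"]
    t=np.array([d[0]*np.cos(a)+d[1]*np.sin(a), d[0]*np.sin(a)-d[1]*np.cos(a), -d[2]])/.5
    sp=0
    if tool_yaw is not None:
        dy=(tool_yaw-a+np.pi/2)%np.pi-np.pi/2; sp=-dy/(np.pi/2)
    print("go",np.round(t,4),"spin %.4f"%sp,"yaw now %.3f j6 %.2f t %.1f"%(a,s["joints"][5],s["time_s"]))
E
python3 - <<'E'
from h import *
c=cams.calibration("top")
for n,(u,v),z in [("ball",(310,218),.03),("tee",(346,173),.013),("gauge",(350,218),.028),("filt",(333,132),.02)]+[("mat",p,.002) for p in((274,107),(452,97),(464,238),(282,249))]+[("tray",p,.03) for p in((119,120),(248,154),(226,236),(95,199))]:
    print(n,ray(c,u,v,z).round(3))
go(.42,-.2,.32)
E
```

```text
ball [ 0.438 -0.09   0.03 ]
tee [ 0.54  -0.177  0.013]
gauge [ 0.436 -0.18   0.028]
filt [ 0.633 -0.149  0.02 ]
mat [ 0.698 -0.016  0.002]
mat [ 0.714 -0.433  0.002]
mat [ 0.385 -0.447  0.002]
mat [ 0.37  -0.027  0.002]
tray [0.667 0.333 0.03 ]
tray [0.585 0.046 0.03 ]
tray [0.402 0.098 0.03 ]
tray [0.491 0.387 0.03 ]
go [ 0.6727 -0.5066 -0.1642] spin 0.0000 yaw now 0.318 j6 -0.21 t 0.1
```

```bash
python3 -m pendant '{"fingers":[1,1,1,1,1,1,1,1],"translation":[[0.46,-0.27,-0.06],[0.46,-0.27,-0.06],[0.46,-0.27,-0.06],[0.46,-0.27,-0.06],[0.46,-0.27,-0.06],[0.46,-0.27,-0.06],[0.46,-0.27,-0.06],[0.46,-0.27,-0.06]],"spin":[0,0,0,0,0,0,0,0]}' 20
python3 -m pendant '{"fingers":[1,1,1,1,1,1,1,1,1],"translation":[[0.46,-0.27,-0.06],[0.46,-0.27,-0.06],[0.46,-0.27,-0.06],[0.46,-0.27,-0.06],[0.46,-0.27,-0.06],[0.46,-0.27,-0.06],[0.46,-0.27,-0.06],[0.46,-0.27,-0.06],[0.46,-0.27,-0.06]],"spin":[0.2,0.2,0.2,0.2,0.2,0.2,0.2,0.2,0.2]}'
cat > snap.py <<'E'
import sys; from h import *
import pickle
c=cams.calibration("wrist"); im=cams.get_image("wrist"); n=sys.argv[1]
cv2.imwrite(f"pics/{n}.png",im[...,::-1]); pickle.dump(c,open(f"pics/{n}.pkl","wb")); print(status.state()["tool_pos"],yaw())
E
python3 snap.py w1
```

```text
time_s: 0.77
tool_pos: [0.3583, -0.3431, 0.2691]
ee_rot: [-0.0, 0.987, 0.161, 0.001]
ft_force: [0.8, 0.4, 0.1]
width: 0.0879
gripper_force: 0.0
time_s: 1.52
tool_pos: [0.5325, -0.1457, 0.2981]
ee_rot: [0.0, 1.0, 0.003, -0.001]
ft_force: [0.3, -0.5, 1.0]
width: 0.0883
gripper_force: 0.0
[ 0.53182664 -0.1465724   0.29793979] 0.00428096185121084
```

View pics/w1.png

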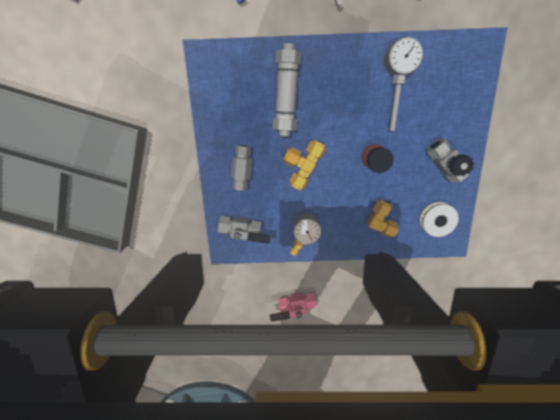

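The wrist view shows everything clearly: filter (287,88), tee (305,165), gauge (307,230) with its brass stem down-left, ball valve (245,230) with its lever towards (262,237), and check valve (242,166) close above the ball valve. The pink look-alike (297,303) is off the mat. Now I'll segment the parts and move on to view the tray.

```bash
cat > seg.py <<'E'
from h import *; import pickle
im=cv2.imread("pics/w1.png"); c=pickle.load(open("pics/w1.pkl","rb"))
hsv=cv2.cvtColor(im,cv2.COLOR_BGR2HSV)
blue=(cv2.inRange(hsv,(100,90,30),(130,255,255)))
poly=np.array([[190,45],[500,33],[463,252],[215,260]])
m=np.zeros(blue.shape,np.uint8); cv2.fillConvexPoly(m,poly,255); m&=~blue
m=cv2.morphologyEx(m,cv2.MORPH_OPEN,np.ones((3,3)))
n,l,st,ce=cv2.connectedComponentsWithStats(m)
for i in range(1,n):
    if st[i,4]<80: continue
    k=cv2.findContours((l==i).astype(np.uint8),0,1)[0][0]
    (u,v),wh,a=cv2.minAreaRect(k); b=cv2.boxPoints(((u,v),wh,a))
    w=np.array([ray(c,*p,.016)[:2] for p in b]); e=[w[1]-w[0],w[2]-w[1]]; L=[np.linalg.norm(x) for x in e]; d=e[int(L[1]>L[0])]
    print(ce[i].round(),st[i,4],"rect ctr",ray(c,u,v,.016)[:2].round(4),"size",np.round(L,3),"ang %.3f"%(np.arctan2(d[1],d[0])%np.pi))
for p in ((185,41),(505,28),(466,256),(211,264)): print("mat",ray(c,*p,.002).round(3))
big=cv2.resize(im[120:265,205:345],None,fx=5.5,fy=4*5.5/5.5,interpolation=cv2.INTER_CUBIC) if 0 else cv2.resize(im[135:265,205:345],None,fx=4.5,fy=4.5,interpolation=cv2.INTER_CUBIC)
cv2.imwrite("pics/crop1.png",big)
E
python3 seg.py; python3 -c "
from h import *
go(.55,.17,.33,-.27)"
```

```text
[401.  68.] 1709 rect ctr [ 0.6474 -0.2889] size [0.112 0.048] ang 2.836
[286.  89.] 2050 rect ctr [ 0.6363 -0.149 ] size [0.116 0.033] ang 3.091
[303. 162.] 1265 rect ctr [ 0.5413 -0.1692] size [0.076 0.05 ] ang 2.643
[450. 161.] 1232 rect ctr [ 0.5458 -0.3825] size [0.04  0.075] ang 0.810
[241. 167.] 848 rect ctr [ 0.5312 -0.0856] size [0.029 0.065] ang 3.115
[377. 158.] 675 rect ctr [ 0.547  -0.2778] size [0.035 0.046] ang 1.140
[383. 219.] 847 rect ctr [ 0.4545 -0.3013] size [0.05  0.055] ang 1.118
[439. 219.] 1163 rect ctr [ 0.4544 -0.3815] size [0.056 0.062] ang 1.130
[305. 232.] 951 rect ctr [ 0.4263 -0.1813] size [0.075 0.045] ang 3.036
[242. 229.] 1036 rect ctr [ 0.4368 -0.0854] size [0.039 0.082] ang 1.444
mat [ 0.694 -0.016  0.002]
mat [ 0.712 -0.429  0.002]
mat [ 0.385 -0.446  0.002]
mat [ 0.367 -0.027  0.002]
go [ 0.0391 -0.633  -0.0641] spin 0.1746 yaw now 0.004 j6 1.08 t 1.6
```

View pics/crop1.png

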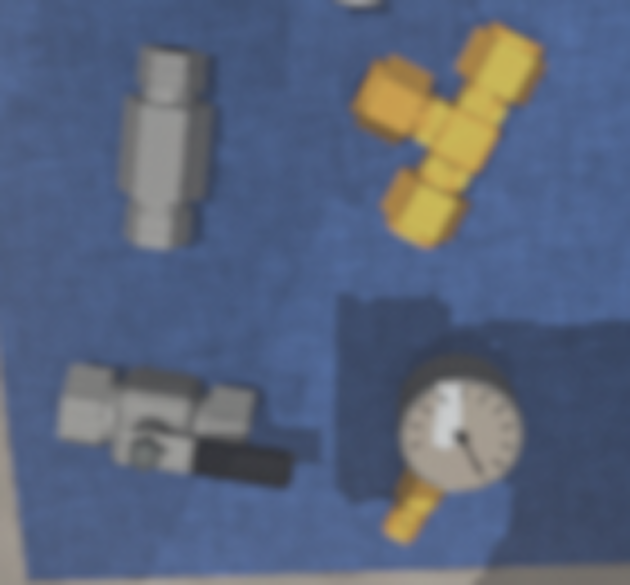

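The crop confirms the choices: the ball valve has its flat black lever at (240,462), the tee has three arms centred at (465,139), and the gauge has a dial at (461,436) with a short brass stem ending at (400,530). I'll compute their poses and view the tray.

```bash
python3 -m pendant '{"fingers":[1,1,1,1,1,1,1,1,1,1],"translation":[[0.02,-0.63,-0.06],[0.02,-0.63,-0.06],[0.02,-0.63,-0.06],[0.02,-0.63,-0.06],[0.02,-0.63,-0.06],[0.02,-0.63,-0.06],[0.02,-0.63,-0.06],[0.02,-0.63,-0.06],[0.02,-0.63,-0.06],[0.02,-0.63,-0.06]],"spin":[0.175,0.175,0.175,0.175,0.175,0.175,0.175,0.175,0.175,0.175]}'
python3 snap.py w2
python3 - <<'E'
from h import *; import pickle
c=pickle.load(open("pics/w1.pkl","rb"))
P=lambda cu,cv,z: ray(c,205+cu/4.5,135+cv/4.5,z)[:2]
def ang(a,b): d=b-a; return round(float(np.arctan2(d[1],d[0])),3),round(float(np.linalg.norm(d)),4)
o=P(153,436,.030); print("ball",o,"lever",ang(P(195,457,.048),P(290,473,.048)),"tip from o",ang(o,P(290,473,.048)), "edges",ang(P(118,400,.03),P(190,410,.03)),ang(P(112,462,.03),P(192,475,.03)))
a,b=P(425,215,.024),P(505,63,.024); o=(a+b)/2; print("tee",o,"nuts",a,b,"run",ang(a,b),"branch",ang(o,P(400,95,.02)))
o=P(461,436,.028); print("gauge",o,"stem",ang(o,P(400,530,.015)))
E
```

```text
time_s: 2.4
tool_pos: [0.541, 0.1684, 0.3283]
ee_rot: [0.0, 0.991, -0.135, -0.0]
ft_force: [-0.1, -0.2, -1.1]
width: 0.0883
gripper_force: 0.0
[0.54109386 0.16743501 0.32817305] -0.27204577706435973
ball [ 0.43705689 -0.08014295] lever (-1.747, 0.0307) tip from o (-1.673, 0.0463) edges (-1.713, 0.0237) (-1.741, 0.0269)
tee [ 0.53533004 -0.18032655] nuts [ 0.51134434 -0.16867496] [ 0.55931574 -0.19197814] run (-0.452, 0.0533) branch (0.986, 0.0242)
gauge [ 0.43691346 -0.18229652] stem (2.713, 0.0458)
```

View pics/w2.png

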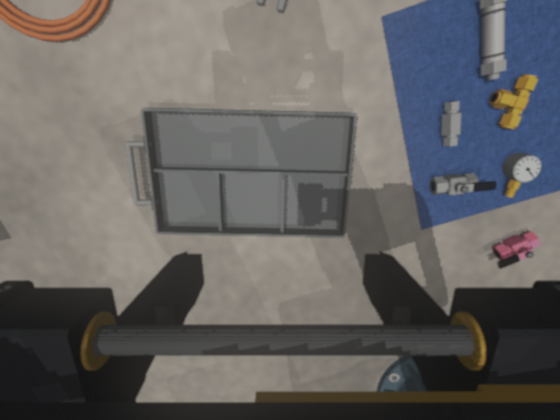

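```bash
python3 - <<'E'
from h import *; import pickle,json
c=pickle.load(open("pics/w2.pkl","rb"))
Q=np.array([ray(c,*p,.030)[:2] for p in((145,109),(356,113),(346,236),(155,234))])
print(Q.round(4)); L=[np.linalg.norm(Q[i]-Q[(i+1)%4]) for i in range(4)]; print(np.round(L,4))
ctr=Q.mean(0); yv=(Q[0]-Q[1])+(Q[3]-Q[2]); a=np.arctan2(yv[1],yv[0])-np.pi/2
print("tray",ctr.round(4),"yaw",round(a,4), np.arctan2(*(Q[0]-Q[3])[::-1]))
ct=cams.calibration("top")
R=np.array([[np.cos(a),-np.sin(a)],[np.sin(a),np.cos(a)]])
json.dump([*ctr,a],open("tray.json","w"))
for n,p in dict(full=(.05,0),b1=(-.044,.1),b2=(-.044,0),b3=(-.044,-.1)).items():
    w=ctr+R@p; print(n,w.round(4),"w2 px",proj(c,np.r_[w,.003]).round(),"top px",proj(ct,np.r_[w,.003]).round())
for p,q in (((.096,.152),(119,120)),((.096,-.152),(248,154)),((-.096,-.152),(226,236)),((-.096,.152),(95,199))): print(proj(ct,np.r_[ctr+R@p,.03]).round(1),q)
# ball valve second view: lever tip & neck in w2
print("ball w2 lever tip",ray(c,496,186,.048)[:2],"gauge dial",ray(c,526,168,.028)[:2])
# check-valve nearest end to ball valve
c1=pickle.load(open("pics/w1.pkl","rb")); print("check end",ray(c1,240,190,.014)[:2])
go(.437,-.080,.15,-1.725+np.pi)
E
```

```text
[[0.6681 0.3336]
 [0.5843 0.0504]
 [0.403  0.1017]
 [0.488  0.396 ]]
[0.2953 0.1884 0.3063 0.1905]
tray [0.5359 0.2204] yaw -0.2843 -0.3334685164980305
full [0.5839 0.2064] w2 px [252. 141.] top px [178. 158.]
b1 [0.5217 0.3288] w2 px [192. 199.] top px [125. 186.]
b2 [0.4936 0.2328] w2 px [253. 200.] top px [167. 197.]
b3 [0.4656 0.1368] w2 px [314. 201.] top px [209. 209.]
[115.9 118.6] (119, 120)
[247.1 153.9] (248, 154)
[224.6 236.6] (226, 236)
[ 92.1 201.3] (95, 199)
ball w2 lever tip [ 0.43172558 -0.12297114] gauge dial [ 0.43927685 -0.18013472]
check end [ 0.49727536 -0.08184216]
go [-0.0676  0.5326  0.3563] spin 0.9250 yaw now -0.272 j6 1.93 t 2.5
```

```bash
sed -i 's|dy=(tool_yaw-a+np.pi/2)%np.pi-np.pi/2; sp=-dy/(np.pi/2)|sp=-(tool_yaw-a)/(np.pi/2)|' h.py
python3 -m pendant '{"fingers":[0.23,0.23,0.23,0.23,0.23,0.23,0.23,0.23,0.23,0.23],"translation":[[-0.07,0.53,0.36],[-0.07,0.53,0.36],[-0.07,0.53,0.36],[-0.07,0.53,0.36],[-0.07,0.53,0.36],[-0.07,0.53,0.36],[-0.07,0.53,0.36],[-0.07,0.53,0.36],[-0.07,0.53,0.36],[-0.07,0.53,0.36]],"spin":[-0.8,-0.8,-0.8,-0.8,-0.8,-0.8,-0.8,-0.8,-0.8,-0.8]}'
python3 -c "
from h import *
go(.438,-.079,.12,1.417)"
```

```text
time_s: 3.28
tool_pos: [0.4331, -0.0804, 0.1464]
ee_rot: [-0.001, 0.896, 0.444, -0.002]
ft_force: [-0.0, 0.4, 0.5]
width: 0.0539
gripper_force: 0.0
go [0.0081 0.0061 0.0529] spin -0.3161 yaw now 0.921 j6 0.20 t 3.3
```

```bash
python3 -m pendant '{"fingers":[0.23,0.23,0.23,0.23,0.23,0.23],"translation":[[0.008,0.006,0.05],[0.008,0.006,0.05],[0.008,0.006,0.05],[0.008,0.006,0.05],[0.008,0.006,0.05],[0.008,0.006,0.05]],"spin":[-0.3,-0.3,-0.3,-0.3,-0.3,-0.3]}'
python3 snap.py w3
python3 -c "
from h import *
go(.438,-.079,.008,1.417)"
```

```text
time_s: 3.78
tool_pos: [0.4405, -0.0771, 0.1236]
ee_rot: [-0.0, 0.769, 0.639, -0.0]
ft_force: [-0.4, 0.2, 0.1]
width: 0.0542
gripper_force: 0.0
[ 0.44066527 -0.07680872  0.12365303] 1.3872152025509887
go [-0.0053 -0.0044  0.2313] spin -0.0190 yaw now 1.387 j6 -0.26 t 3.8
```

View pics/w3.png

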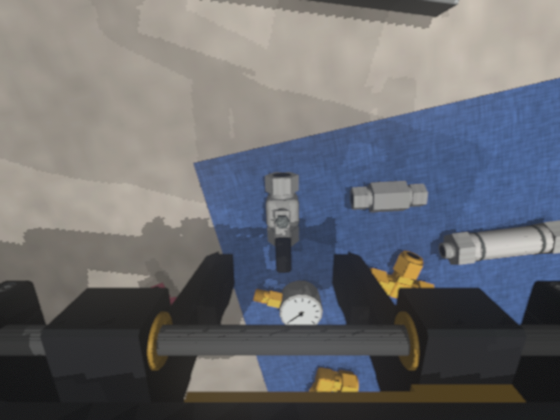

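The valve is at column 283, midway between the fingers, with its body block at (282,217) and lever tip at (284,271). I'll check these against the estimate.

```bash
python3 - <<'E'
from h import *; import pickle
c=pickle.load(open("pics/w3.pkl","rb"))
a=ray(c,282,217,.030)[:2]; t=ray(c,284,271,.048)[:2]; e=ray(c,281,180,.026)[:2]
print(a,t,e, np.arctan2(*(e-t)[::-1]), np.linalg.norm(t-a))
E
```

```text
[ 0.43804114 -0.08080075] [ 0.43218043 -0.12177876] [ 0.44290378 -0.05006561] 1.422364952134529 0.041394996666335386
```

```bash
python3 -m pendant '{"fingers":[0.23,0.23,0.23,0.23,0.23,0.23,0.23],"translation":[[-0.005,-0.004,0.05],[-0.005,-0.004,0.1],[-0.005,-0.004,0.15],[-0.005,-0.004,0.19],[-0.005,-0.004,0.22],[-0.005,-0.004,0.23],[-0.005,-0.004,0.23]],"spin":[-0.017,-0.017,-0.017,-0.017,-0.017,-0.017,-0.017]}'
python3 -m pendant '{"fingers":[-1,-1,-1,-1,-1,-1],"translation":[[0,0,0],[0,0,0],[0,0,0],[0,0,0],[0,0,0],[0,0,0]],"spin":[0,0,0,0,0,0]}' 30
python3 -m pendant '{"fingers":[-1,-1,-1,-1,-1],"translation":[[0,0,-0.06],[0,0,-0.12],[0,0,-0.18],[0,0,-0.2],[0,0,-0.2]],"spin":[0,0,0,0,0]}'
python3 - <<'E'
from h import *; import json
x,y,a=json.load(open("tray.json")); R=np.array([[np.cos(a),-np.sin(a)],[np.sin(a),np.cos(a)]])
w=R@[-.044,.104]+[x,y]; print(w); go(*w,.12,a+np.pi/2)
E
```

```text
time_s: 4.42
tool_pos: [0.4376, -0.0776, 0.0077]
ee_rot: [-0.001, 0.759, 0.651, -0.001]
ft_force: [-0.9, 0.7, -0.6]
width: 0.0544
gripper_force: 0.0
time_s: 4.92
tool_pos: [0.4396, -0.0779, 0.0096]
ee_rot: [0.001, 0.759, 0.652, 0.0]
ft_force: [-1.5, -0.0, 7.0]
width: 0.0279
gripper_force: 30.0
time_s: 5.33
tool_pos: [0.4408, -0.0784, 0.1112]
ee_rot: [0.003, 0.758, 0.652, 0.001]
ft_force: [-0.3, 0.2, -1.4]
width: 0.0281
gripper_force: 30.0
[0.52280103 0.33260174]
go [ 0.8374  0.0383 -0.0176] spin 0.0847 yaw now 1.420 j6 -0.29 t 5.3
```

```bash
python3 -m pendant '{"fingers":[-1,-1,-1,-1,-1,-1,-1,-1,-1,-1],"translation":[[0.075,0,0],[0.15,0.01,0],[0.23,0.01,0],[0.31,0.01,0],[0.39,0.02,0],[0.47,0.02,0],[0.55,0.03,0],[0.63,0.03,0],[0.71,0.04,0],[0.77,0.04,0]],"spin":[0,0.02,0.04,0.06,0.085,0.085,0.085,0.085,0.085,0.085]}'
python3 -m pendant '{"fingers":[-1,-1,-1,-1],"translation":[[0.04,0,0],[0.067,0,0],[0.067,0,0],[0.067,0,0]],"spin":[0,0,0,0]}'
cat > tr.py <<'E'
import sys; from h import *; import json
x,y,a=json.load(open("tray.json")); R=np.array([[np.cos(a),-np.sin(a)],[np.sin(a),np.cos(a)]])
px,py,z,dy=map(float,sys.argv[1:5]); w=R@[px,py]+[x,y]; go(*w,z,a+dy)
E
python3 tr.py -.044 .104 .012 1.5708
```

```text
time_s: 6.17
tool_pos: [0.5159, 0.3026, 0.106]
ee_rot: [-0.001, 0.8, 0.6, -0.001]
ft_force: [0.0, 0.0, -1.5]
width: 0.0277
gripper_force: 30.0
time_s: 6.5
tool_pos: [0.5246, 0.3319, 0.106]
ee_rot: [-0.0, 0.8, 0.6, -0.002]
ft_force: [-0.2, 0.1, -1.3]
width: 0.0278
gripper_force: 30.0
go [ 0.0004 -0.0039  0.1881] spin 0.0004 yaw now 1.287 j6 0.66 t 6.5
```

```bash
python3 -m pendant '{"fingers":[-1,-1,-1,-1,-1,-1,-1],"translation":[[0,-0.004,0.04],[0,-0.004,0.08],[0,-0.004,0.12],[0,-0.004,0.16],[0,-0.004,0.185],[0,-0.004,0.192],[0,-0.004,0.192]],"spin":[0,0,0,0,0,0,0]}'
python3 -m pendant '{"fingers":[0.1,0.1,0.1,0.1],"translation":[[0,0,0],[0,0,0],[0,0,0],[0,0,0]],"spin":[0,0,0,0]}'
python3 -m pendant '{"fingers":[0.1,0.1,0.1,0.1,0.1,0.1],"translation":[[0,0,-0.05],[0,0,-0.13],[0,0,-0.21],[0,0,-0.28],[0,0,-0.28],[0,0,-0.28]],"spin":[0,0,0,0,0,0]}'
python3 -c "
from h import *
b=np.array([.5353,-.1803]);u=np.array([np.cos(-.452),np.sin(-.452)])
print(b-.026*u,b+.026*u)
go(*(b-.026*u),.12,-.452)
go(.637,-.149,.12,-.05)
go(.4375,-.1815,.12,2.713-np.pi)"
```

```text
time_s: 7.08
tool_pos: [0.5232, 0.3312, 0.0115]
ee_rot: [-0.0, 0.801, 0.599, -0.002]
ft_force: [0.3, -0.1, -1.5]
width: 0.0276
gripper_force: 30.0
time_s: 7.42
tool_pos: [0.5246, 0.3327, 0.0133]
ee_rot: [0.0, 0.8, 0.6, 0.001]
ft_force: [-0.8, -0.5, -0.1]
width: 0.048
gripper_force: 0.0
time_s: 7.92
tool_pos: [0.526, 0.3336, 0.1563]
ee_rot: [0.001, 0.8, 0.6, 0.003]
ft_force: [-0.7, 0.3, 0.0]
width: 0.0484
gripper_force: 0.0
[ 0.51191104 -0.1689441 ] [ 0.55868896 -0.1916559 ]
go [-0.9725  0.2551  0.0726] spin 1.1065 yaw now 1.286 j6 0.66 t 7.9
go [-0.864   0.484   0.0726] spin 0.8506 yaw now 1.286 j6 0.66 t 7.9
go [-1.0384  0.1193  0.0726] spin 1.0916 yaw now 1.286 j6 0.66 t 7.9
```

```bash
python3 -m pendant '{"fingers":[0.1,0.1,0.1,0.1,0.1,0.1,0.1,0.1,0.1,0.1],"translation":[[-0.08,0.02,0],[-0.16,0.04,0],[-0.24,0.06,0],[-0.32,0.08,0],[-0.4,0.1,0],[-0.48,0.12,0],[-0.56,0.14,0],[-0.64,0.16,0],[-0.72,0.18,0],[-0.8,0.2,0]],"spin":[0.07,0.14,0.21,0.28,0.35,0.42,0.49,0.56,0.63,0.7]}'
python3 -c "
from h import *
u=np.array([np.cos(-.452),np.sin(-.452)]);b=np.array([.5353,-.1803])-.028*u
go(*b,.12,-.452)"
```

```text
time_s: 8.75
tool_pos: [0.5061, -0.0808, 0.1512]
ee_rot: [-0.001, 0.996, 0.09, -0.001]
ft_force: [0.8, 0.1, 0.3]
width: 0.0486
gripper_force: 0.0
go [-0.0236  0.1732  0.0623] spin 0.4030 yaw now 0.181 j6 1.00 t 8.8
```

```bash
python3 -m pendant '{"fingers":[0.1,0.1,0.1,0.1,0.1,0.1,0.1],"translation":[[-0.02,0.08,0.06],[-0.02,0.16,0.06],[-0.02,0.165,0.06],[-0.02,0.165,0.06],[-0.02,0.165,0.06],[-0.02,0.165,0.06],[-0.02,0.165,0.06]],"spin":[0.07,0.14,0.21,0.28,0.35,0.39,0.39]}'
python3 snap.py w4
python3 -c "
from h import *
im=cv2.imread('pics/w4.png'); cv2.imwrite('pics/w4c.png',im[60:300,120:440])"
```

```text
time_s: 9.33
tool_pos: [0.512, -0.1619, 0.1209]
ee_rot: [-0.0, 0.977, -0.213, -0.002]
ft_force: [-0.8, 0.4, 0.5]
width: 0.0487
gripper_force: 0.0
[ 0.51214511 -0.16181414  0.12117449] -0.42501535746947394
```

View pics/w4c.png

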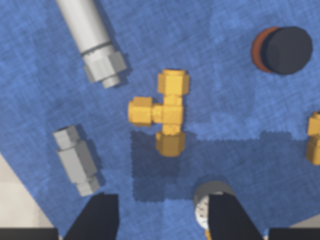

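The tee is centred at full-frame (292,172), with nuts at (293,142) and (290,203) and the branch nut at (260,171). I'll refine its pose from these.

```bash
python3 - <<'E'
from h import *; import pickle
c=pickle.load(open("pics/w4.pkl","rb"))
im=cv2.imread("pics/w4.png"); hsv=cv2.cvtColor(im,cv2.COLOR_BGR2HSV); m=cv2.inRange(hsv,(10,110,60),(30,255,255)); m[:,:235]=0;m[:,320:]=0;m[240:]=0
ys,xs=np.nonzero(m); print(xs.min(),xs.max(),ys.min(),ys.max())
p=[ray(c,293,142,.024)[:2],ray(c,290.5,203,.024)[:2],ray(c,292,172,.024)[:2],ray(c,260,171,.022)[:2]]
print(np.round(p,4)); d=p[0]-p[1]; a=np.arctan2(d[1],d[0]); print("ang",a,np.linalg.norm(d))
e0,e1=ray(c,293,ys.min(),.013)[:2],ray(c,290,ys.max(),.013)[:2]; print("ends",e0,e1,np.linalg.norm(e0-e1),"mid",(e0+e1)/2)
u=np.array([np.cos(a),np.sin(a)]); g=(p[0]+p[1])/2-.028*u; print(g); go(*g,.009,a)
E
```

```text
249 307 130 215
[[ 0.5596 -0.1919]
 [ 0.5141 -0.1694]
 [ 0.5379 -0.1814]
 [ 0.5492 -0.1577]]
ang -0.45865985658144903 0.05069158185750812
ends [ 0.56706188 -0.19555507] [ 0.50061866 -0.16318546] 0.07390868329099504 mid [ 0.53384027 -0.17937027]
[ 0.51175235 -0.16824996]
go [0.0046 0.0121 0.2243] spin 0.0214 yaw now -0.425 j6 1.47 t 9.4
```

```bash
python3 -m pendant '{"fingers":[0.1,0.1,0.1,0.1,0.1,0.1,0.1],"translation":[[0.002,0.012,0.05],[0.002,0.012,0.1],[0.002,0.012,0.15],[0.002,0.012,0.19],[0.002,0.012,0.215],[0.002,0.012,0.225],[0.002,0.012,0.225]],"spin":[0.02,0.02,0.02,0.02,0.02,0.02,0.02]}'
python3 -m pendant '{"fingers":[-1,-1,-1,-1,-1,-1],"translation":[[0,0,0],[0,0,0],[0,0,0],[0,0,0],[0,0,0],[0,0,0]],"spin":[0,0,0,0,0,0]}' 30
python3 -m pendant '{"fingers":[-1,-1,-1,-1,-1],"translation":[[0,0,-0.06],[0,0,-0.12],[0,0,-0.18],[0,0,-0.2],[0,0,-0.2]],"spin":[0,0,0,0,0]}'
python3 tr.py -.069 -.004 .11 0
```

```text
time_s: 9.97
tool_pos: [0.5106, -0.1675, 0.0089]
ee_rot: [-0.0, 0.974, -0.226, -0.001]
ft_force: [0.1, 0.5, 0.3]
width: 0.0485
gripper_force: 0.0
time_s: 10.47
tool_pos: [0.5124, -0.1686, 0.0113]
ee_rot: [0.0, 0.974, -0.227, 0.001]
ft_force: [-0.7, 0.8, 7.0]
width: 0.0246
gripper_force: 29.9
time_s: 10.88
tool_pos: [0.5135, -0.1692, 0.1131]
ee_rot: [0.001, 0.974, -0.227, 0.003]
ft_force: [0.1, 0.6, -1.4]
width: 0.0246
gripper_force: 29.9
go [-0.4387 -0.6872  0.0062] spin -0.1103 yaw now -0.458 j6 1.49 t 10.9
```

```bash
python3 -m pendant '{"fingers":[-1,-1,-1,-1,-1,-1,-1,-1,-1,-1],"translation":[[-0.03,-0.05,0],[-0.07,-0.12,0],[-0.12,-0.19,0],[-0.16,-0.26,0],[-0.21,-0.33,0],[-0.25,-0.4,0],[-0.3,-0.47,0],[-0.34,-0.54,0],[-0.39,-0.61,0],[-0.42,-0.65,0]],"spin":[0,-0.02,-0.04,-0.06,-0.08,-0.1,-0.11,-0.11,-0.11,-0.11]}'
python3 -m pendant '{"fingers":[-1,-1,-1,-1],"translation":[[-0.015,-0.03,0],[-0.018,-0.037,0],[-0.018,-0.037,0],[-0.018,-0.037,0]],"spin":[0,0,0,0]}'
python3 tr.py -.069 -.004 .014 0; python3 snap.py w5
```

```text
time_s: 11.72
tool_pos: [0.4643, 0.2192, 0.1079]
ee_rot: [0.0, 0.99, -0.141, -0.002]
ft_force: [0.8, 0.9, -1.5]
width: 0.0248
gripper_force: 29.9
time_s: 12.05
tool_pos: [0.4626, 0.2358, 0.1088]
ee_rot: [0.001, 0.99, -0.142, -0.001]
ft_force: [0.3, 0.1, -1.0]
width: 0.0246
gripper_force: 29.9
go [ 0.0113 -0.0036  0.1896] spin -0.0002 yaw now -0.285 j6 2.10 t 12.1
[0.46295851 0.23545621 0.10912469] -0.28555859355658986
```

View pics/w5.png

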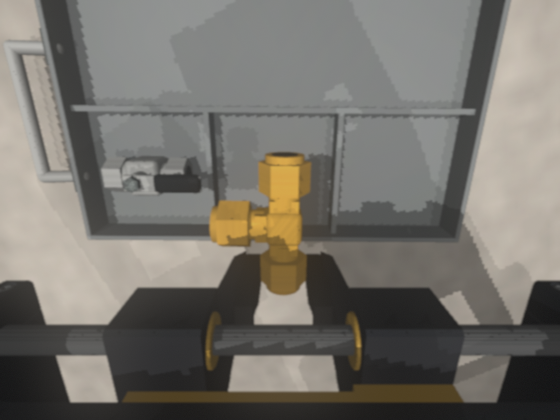

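The picture shows the ball valve lying flat in bay 1 at (150,178). The tee is level in the grip at (284,224), over bay 2, whose dividers are at columns 212 and 340. I'll lower it with a small shift.

```bash
python3 -m pendant '{"fingers":[-1,-1,-1,-1,-1,-1,-1],"translation":[[0.011,-0.01,0.04],[0.011,-0.01,0.08],[0.011,-0.01,0.12],[0.011,-0.01,0.16],[0.011,-0.01,0.183],[0.011,-0.01,0.191],[0.011,-0.01,0.191]],"spin":[0,0,0,0,0,0,0]}'
python3 -m pendant '{"fingers":[0,0,0,0],"translation":[[0,0,0],[0,0,0],[0,0,0],[0,0,0]],"spin":[0,0,0,0]}'
python3 -m pendant '{"fingers":[0,0,0,0,0,0],"translation":[[0,0,-0.05],[0,0,-0.13],[0,0,-0.21],[0,0,-0.28],[0,0,-0.28],[0,0,-0.28]],"spin":[0,0,0,0,0,0]}'
python3 -c "
from h import *
go(.4375,-.1815,.12,2.713-np.pi)"
```

```text
time_s: 12.68
tool_pos: [0.4696, 0.2388, 0.0139]
ee_rot: [0.0, 0.99, -0.143, -0.001]
ft_force: [0.2, -0.3, -1.6]
width: 0.0247
gripper_force: 29.9
time_s: 13.02
tool_pos: [0.4709, 0.24, 0.0158]
ee_rot: [-0.0, 0.99, -0.142, 0.001]
ft_force: [-0.7, -0.9, -0.3]
width: 0.0439
gripper_force: 0.0
time_s: 13.52
tool_pos: [0.472, 0.2404, 0.1579]
ee_rot: [-0.001, 0.99, -0.142, 0.003]
ft_force: [0.2, -0.1, -0.2]
width: 0.0439
gripper_force: 0.0
go [0.1707 0.8293 0.0758] spin 0.0917 yaw now -0.285 j6 2.10 t 13.5
```

```bash
python3 -m pendant '{"fingers":[0.5,0.5,0.5,0.5,0.5,0.5,0.5,0.5,0.5,0.5],"translation":[[0.02,0.08,0],[0.04,0.16,0],[0.05,0.24,0],[0.07,0.32,0],[0.08,0.4,0.02],[0.1,0.48,0.04],[0.12,0.56,0.06],[0.13,0.64,0.07],[0.15,0.72,0.07],[0.16,0.79,0.07]],"spin":[0,0.02,0.04,0.06,0.08,0.09,0.09,0.09,0.09,0.09]}'
python3 -m pendant '{"fingers":[0.5,0.5,0.5],"translation":[[0.005,0.035,0],[0.005,0.035,0],[0.005,0.035,0]],"spin":[0,0,0]}'
python3 snap.py w6
python3 -c "
from h import *
im=cv2.imread('pics/w6.png'); cv2.imwrite('pics/w6c.png',cv2.resize(im[130:330,180:400],None,fx=2,fy=2))"
```

```text
time_s: 14.35
tool_pos: [0.4342, -0.1635, 0.1179]
ee_rot: [-0.0, 0.977, -0.212, -0.001]
ft_force: [0.5, -0.4, -0.2]
width: 0.0662
gripper_force: 0.0
time_s: 14.6
tool_pos: [0.4297, -0.1786, 0.1183]
ee_rot: [-0.001, 0.977, -0.213, -0.001]
ft_force: [-1.0, -0.3, 0.1]
width: 0.0665
gripper_force: 0.0
[ 0.42995931 -0.17775238  0.11847594] -0.42718882890757964
```

View pics/w6c.png

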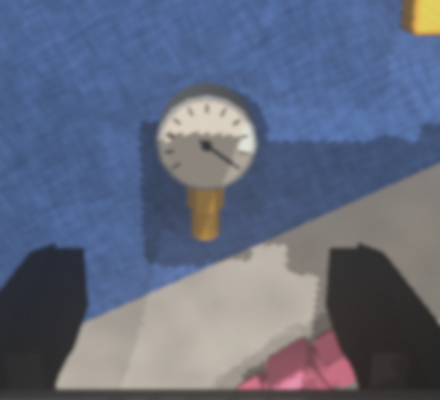

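The dial centre is at full-frame (283.5,201) and the stem end at (282.5,250), so the gauge is lined up with the fingers.

```bash
python3 - <<'E'
from h import *; import pickle
c=pickle.load(open("pics/w6.pkl","rb"))
o=ray(c,283.5,201,.028)[:2]; s=ray(c,282.5,250,.018)[:2]; d=o-s
print(o,np.linalg.norm(d),np.arctan2(d[1],d[0])); go(*o,.010,np.arctan2(d[1],d[0]))
E
```

```text
[ 0.43789959 -0.1823659 ] 0.049719811194115004 -0.44528467241158776
go [0.0183 0.0018 0.217 ] spin 0.0115 yaw now -0.427 j6 1.35 t 14.7
```

```bash
python3 -m pendant '{"fingers":[0.5,0.5,0.5,0.5,0.5,0.5,0.5],"translation":[[0.017,0.002,0.03],[0.017,0.002,0.08],[0.017,0.002,0.13],[0.017,0.002,0.18],[0.017,0.002,0.21],[0.017,0.002,0.217],[0.017,0.002,0.217]],"spin":[0.01,0.01,0.01,0.01,0.01,0.01,0.01]}'
python3 -m pendant '{"fingers":[-1,-1,-1,-1,-1,-1],"translation":[[0,0,0],[0,0,0],[0,0,0],[0,0,0],[0,0,0],[0,0,0]],"spin":[0,0,0,0,0,0]}' 30
python3 -m pendant '{"fingers":[-1,-1,-1,-1,-1],"translation":[[0,0,-0.05],[0,0,-0.1],[0,0,-0.16],[0,0,-0.2],[0,0,-0.2]],"spin":[0,0,0,0,0]}'
python3 tr.py -.033 -.1 .11 0
```

```text
time_s: 15.23
tool_pos: [0.4373, -0.1809, 0.0099]
ee_rot: [-0.001, 0.976, -0.218, -0.002]
ft_force: [0.3, -0.9, 0.0]
width: 0.0659
gripper_force: 0.0
time_s: 15.73
tool_pos: [0.439, -0.1836, 0.0123]
ee_rot: [0.0, 0.976, -0.219, 0.001]
ft_force: [-0.2, 2.7, 6.3]
width: 0.0412
gripper_force: 30.0
time_s: 16.15
tool_pos: [0.4407, -0.1851, 0.1157]
ee_rot: [0.002, 0.976, -0.219, 0.004]
ft_force: [1.0, -0.9, -0.5]
width: 0.0414
gripper_force: 30.0
go [-0.2086 -0.6067  0.0114] spin -0.1004 yaw now -0.442 j6 1.37 t 16.1
```

```bash
python3 -m pendant '{"fingers":[-1,-1,-1,-1,-1,-1,-1,-1,-1,-1],"translation":[[-0.02,-0.05,0],[-0.04,-0.12,0],[-0.065,-0.19,0],[-0.09,-0.26,0],[-0.11,-0.33,0],[-0.14,-0.4,0],[-0.16,-0.47,0],[-0.18,-0.53,0],[-0.2,-0.58,0],[-0.208,-0.605,0]],"spin":[0,-0.02,-0.04,-0.06,-0.08,-0.1,-0.1,-0.1,-0.1,-0.1]}'
python3 -m pendant '{"fingers":[-1,-1],"translation":[[0,0,0],[0,0,0]],"spin":[0,0]}'
python3 tr.py -.033 -.1 .013 0; python3 snap.py w7
```

```text
time_s: 16.98
tool_pos: [0.4725, 0.1376, 0.1102]
ee_rot: [-0.0, 0.99, -0.141, -0.001]
ft_force: [-0.3, 0.4, -0.8]
width: 0.0416
gripper_force: 30.0
time_s: 17.15
tool_pos: [0.4728, 0.135, 0.1103]
ee_rot: [0.0, 0.99, -0.141, -0.001]
ft_force: [-0.4, 0.3, -1.4]
width: 0.0412
gripper_force: 30.0
go [0.0072 0.0006 0.1946] spin 0.0008 yaw now -0.283 j6 1.89 t 17.1
[0.47289873 0.13430517 0.11041016] -0.28434815361034177
```

View pics/w7.png

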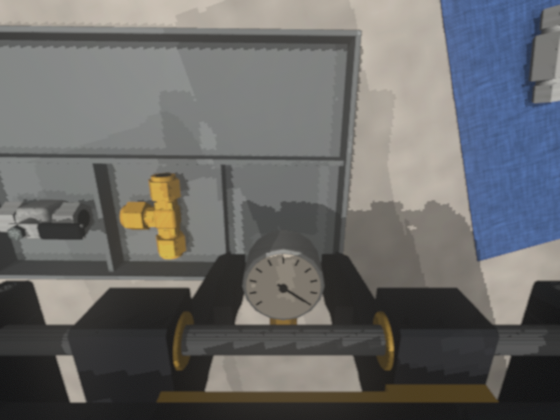

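The tee lies flat in bay 2 at (165,215), and the gauge is held dial up over bay 3, between columns 228 and 340. I'll lower it gently.

```bash
python3 -m pendant '{"fingers":[-1,-1,-1,-1,-1,-1,-1,-1,-1,-1],"translation":[[0.007,0,0.03],[0.007,0,0.07],[0.007,0,0.11],[0.007,0,0.14],[0.007,0,0.16],[0.007,0,0.175],[0.007,0,0.183],[0.007,0,0.188],[0.007,0,0.192],[0.007,0,0.192]],"spin":[0,0,0,0,0,0,0,0,0,0]}'
python3 -m pendant '{"fingers":[-1,-1],"translation":[[0,0,0],[0,0,0]],"spin":[0,0]}'
```

```text
time_s: 18.03
tool_pos: [0.4773, 0.1336, 0.0155]
ee_rot: [-0.0, 0.99, -0.142, 0.0]
ft_force: [-0.0, -1.0, -0.9]
width: 0.0415
gripper_force: 30.0
time_s: 18.2
tool_pos: [0.4774, 0.1338, 0.0158]
ee_rot: [-0.0, 0.99, -0.142, 0.001]
ft_force: [0.8, 0.1, -0.5]
width: 0.0413
gripper_force: 30.0
```

Next I'll lower about 2 mm more, watch the force, and then open a little.

```bash
python3 -m pendant '{"fingers":[-1,-1,-1,-1],"translation":[[0,0,0.002],[0,0,0.004],[0,0,0.004],[0,0,0.004]],"spin":[0,0,0,0]}'
python3 -m pendant '{"fingers":[0.15,0.15,0.15,0.15],"translation":[[0,0,0],[0,0,0],[0,0,0],[0,0,0]],"spin":[0,0,0,0]}'
python3 -m pendant '{"fingers":[0.15,0.15,0.15,0.15,0.15,0.15,0.15],"translation":[[0,0,-0.03],[0,0,-0.06],[0,0,-0.12],[0,0,-0.2],[0,0,-0.26],[0,0,-0.26],[0,0,-0.26]],"spin":[0,0,0,0,0,0,0]}'
python3 -c "
from h import *
go(.637,-.149,.12,-.05)"
```

```text
time_s: 18.53
tool_pos: [0.477, 0.1338, 0.0133]
ee_rot: [-0.0, 0.99, -0.142, 0.0]
ft_force: [-0.2, -0.1, -0.9]
width: 0.0411
gripper_force: 30.0
time_s: 18.87
tool_pos: [0.4769, 0.1337, 0.0132]
ee_rot: [0.0, 0.99, -0.142, 0.0]
ft_force: [-0.5, -0.2, -0.2]
width: 0.0506
gripper_force: 0.0
time_s: 19.45
tool_pos: [0.4784, 0.1338, 0.1452]
ee_rot: [-0.0, 0.99, -0.142, 0.002]
ft_force: [0.2, 0.5, -0.2]
width: 0.0506
gripper_force: 0.0
go [0.4633 0.4538 0.0505] spin -0.1494 yaw now -0.285 j6 1.89 t 19.4
```

```bash
python3 -m pendant '{"fingers":[0.4,0.4,0.4,0.4,0.4,0.4,0.4,0.4,0.4,0.4],"translation":[[0.05,0.05,0],[0.1,0.1,0],[0.15,0.15,0],[0.2,0.2,0.02],[0.25,0.25,0.04],[0.3,0.3,0.05],[0.35,0.35,0.05],[0.4,0.4,0.05],[0.43,0.44,0.05],[0.43,0.454,0.05]],"spin":[0,-0.02,-0.05,-0.08,-0.11,-0.14,-0.15,-0.15,-0.15,-0.15]}'
python3 -m pendant '{"fingers":[0.4,0.4],"translation":[[0,0,0],[0,0,0]],"spin":[0,0]}'
python3 snap.py w8
python3 -c "
from h import *
im=cv2.imread('pics/w8.png'); cv2.imwrite('pics/w8c.png',im[60:300,150:430])"
```

```text
time_s: 20.28
tool_pos: [0.6198, -0.1482, 0.1158]
ee_rot: [0.0, 1.0, -0.026, -0.001]
ft_force: [-0.0, 1.1, -0.2]
width: 0.0616
gripper_force: 0.0
time_s: 20.45
tool_pos: [0.6179, -0.1438, 0.1162]
ee_rot: [-0.001, 1.0, -0.025, -0.002]
ft_force: [0.4, 0.5, -0.1]
width: 0.0621
gripper_force: 0.0
[ 0.61810769 -0.14312171  0.11669474] -0.04894616502570894
```

View pics/w8c.png

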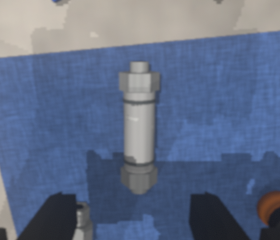

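The filter runs from (289,122) to (289,253) in the full frame, with its smooth body centred at about (289,190).

```bash
python3 - <<'E'
from h import *; import pickle
c=pickle.load(open("pics/w8.pkl","rb"))
a=ray(c,289,123,.016)[:2]; b=ray(c,289,253,.016)[:2]; d=a-b
o=(a+b)/2; print(a,b,o,np.linalg.norm(d),np.arctan2(d[1],d[0])); go(*o,.010,np.arctan2(d[1],d[0]))
E
```

```text
[ 0.6878824 -0.1509854] [ 0.57423528 -0.1461606 ] [ 0.63105884 -0.148573  ] 0.11374948375782519 -0.04242875104441715
go [0.0264 0.0096 0.2134] spin -0.0041 yaw now -0.049 j6 1.21 t 20.5
```

```bash
python3 -m pendant '{"fingers":[0.4,0.4,0.4,0.4,0.4,0.4,0.4],"translation":[[0.03,0.01,0.04],[0.03,0.01,0.09],[0.03,0.01,0.14],[0.03,0.01,0.18],[0.03,0.01,0.205],[0.03,0.01,0.213],[0.03,0.01,0.213]],"spin":[0,0,0,0,0,0,0]}'
python3 -m pendant '{"fingers":[-1,-1,-1,-1,-1,-1],"translation":[[0,0,0],[0,0,0],[0,0,0],[0,0,0],[0,0,0],[0,0,0]],"spin":[0,0,0,0,0,0]}' 30
python3 -m pendant '{"fingers":[-1,-1,-1,-1,-1],"translation":[[0,0,-0.05],[0,0,-0.1],[0,0,-0.16],[0,0,-0.2],[0,0,-0.2]],"spin":[0,0,0,0,0]}'
python3 tr.py .05 0 .11 1.5708
```

```text
time_s: 21.08
tool_pos: [0.6333, -0.1489, 0.0107]
ee_rot: [-0.0, 1.0, -0.024, -0.001]
ft_force: [-0.6, 0.6, 0.3]
width: 0.0613
gripper_force: 0.0
time_s: 21.58
tool_pos: [0.6345, -0.1504, 0.0123]
ee_rot: [0.0, 1.0, -0.025, 0.0]
ft_force: [0.4, 0.4, 2.7]
width: 0.025
gripper_force: 30.0
time_s: 22.0
tool_pos: [0.6372, -0.1516, 0.1172]
ee_rot: [0.002, 1.0, -0.025, 0.004]
ft_force: [1.5, -0.5, -1.3]
width: 0.0249
gripper_force: 30.0
go [-0.1418 -0.7098  0.0144] spin -0.8504 yaw now -0.049 j6 1.21 t 22.0
```

```bash
python3 -m pendant '{"fingers":[-1,-1,-1,-1,-1,-1,-1,-1,-1,-1],"translation":[[-0.01,-0.05,0],[-0.025,-0.12,0],[-0.04,-0.19,0],[-0.05,-0.26,0],[-0.065,-0.33,0],[-0.08,-0.4,0],[-0.095,-0.47,0],[-0.11,-0.54,0],[-0.12,-0.61,0],[-0.13,-0.67,0]],"spin":[-0.06,-0.13,-0.2,-0.27,-0.34,-0.41,-0.48,-0.55,-0.62,-0.69]}'
python3 -m pendant '{"fingers":[-1,-1],"translation":[[0,0,0],[0,0,0]],"spin":[0,0]}'
python3 tr.py .05 0 .11 1.5708
```

```text
time_s: 22.83
tool_pos: [0.5841, 0.1896, 0.11]
ee_rot: [-0.001, 0.868, 0.497, -0.001]
ft_force: [-0.3, -0.7, -2.0]
width: 0.0253
gripper_force: 30.0
time_s: 23.0
tool_pos: [0.5844, 0.189, 0.1101]
ee_rot: [-0.0, 0.869, 0.496, -0.001]
ft_force: [0.2, -0.2, -1.7]
width: 0.0251
gripper_force: 30.0
go [ 0.0295 -0.0186  0.0002] spin -0.1589 yaw now 1.037 j6 0.65 t 23.0
```

```bash
python3 -m pendant '{"fingers":[-1,-1,-1,-1],"translation":[[0.02,-0.01,0],[0.03,-0.019,0],[0.03,-0.019,0],[0.03,-0.019,0]],"spin":[-0.07,-0.14,-0.159,-0.159]}'
python3 tr.py .05 0 .0145 1.5708; python3 snap.py w9
```

```text
time_s: 23.33
tool_pos: [0.585, 0.204, 0.1106]
ee_rot: [-0.0, 0.801, 0.598, -0.001]
ft_force: [-0.1, -0.4, -1.6]
width: 0.0249
gripper_force: 30.0
go [ 0.004  -0.0036  0.1923] spin -0.0022 yaw now 1.283 j6 0.43 t 23.3
[0.58509425 0.2038287  0.11076385] 1.2809437546470406
```

View pics/w9.png

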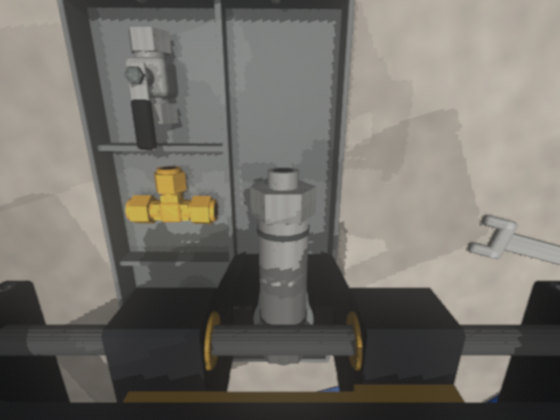

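The filter is held straight over the full-length bay, between columns 232 and 338, with the tool at 283. The ball valve and tee look right in their bays. I'll lower and release with a small opening.

```bash
python3 -m pendant '{"fingers":[-1,-1,-1,-1,-1,-1,-1,-1],"translation":[[0.004,-0.003,0.04],[0.004,-0.003,0.08],[0.004,-0.003,0.12],[0.004,-0.003,0.155],[0.004,-0.003,0.178],[0.004,-0.003,0.188],[0.004,-0.003,0.194],[0.004,-0.003,0.194]],"spin":[0,0,0,0,0,0,0,0]}'
python3 -m pendant '{"fingers":[-0.2,-0.2,-0.2,-0.2],"translation":[[0,0,0],[0,0,0],[0,0,0],[0,0,0]],"spin":[0,0,0,0]}'
python3 -m pendant '{"fingers":[-0.2,-0.2,-0.2,-0.2,-0.2,-0.2,-0.2,-0.2],"translation":[[0,0,-0.04],[0,0,-0.1],[0,0,-0.18],[0,0,-0.26],[0,0,-0.34],[0,0,-0.4],[0,0,-0.4],[0,0,-0.4]],"spin":[0,0,0,0,0,0,0,0]}'
python3 -m pendant '{"fingers":[-0.2,-0.2,-0.2,-0.2,-0.2,-0.2],"translation":[[-0.08,0,0],[-0.16,0,0],[-0.24,0,0],[-0.28,0,0],[-0.28,0,0],[-0.28,0,0]],"spin":[0,0,0,0,0,0]}'
python3 snap.py w10; python3 -c "
from h import *
im=cams.get_image('top')[...,::-1]; cv2.imwrite('pics/t2.png',im)"
```

```text
time_s: 24.05
tool_pos: [0.5845, 0.2072, 0.0146]
ee_rot: [-0.0, 0.801, 0.599, -0.0]
ft_force: [0.3, 0.5, -2.0]
width: 0.0256
gripper_force: 30.0
time_s: 24.38
tool_pos: [0.5851, 0.2078, 0.0158]
ee_rot: [0.0, 0.801, 0.599, 0.001]
ft_force: [-0.3, 0.3, -0.0]
width: 0.0352
gripper_force: 0.0
time_s: 25.05
tool_pos: [0.5859, 0.208, 0.218]
ee_rot: [0.001, 0.801, 0.599, 0.003]
ft_force: [-0.9, -0.0, -0.9]
width: 0.0354
gripper_force: 0.0
time_s: 25.55
tool_pos: [0.5439, 0.0727, 0.2133]
ee_rot: [-0.001, 0.802, 0.598, -0.001]
ft_force: [0.1, 0.3, 0.8]
width: 0.0353
gripper_force: 0.0
[0.54431233 0.07354106 0.21358593] 1.2833044545762011
```

View pics/w10.png

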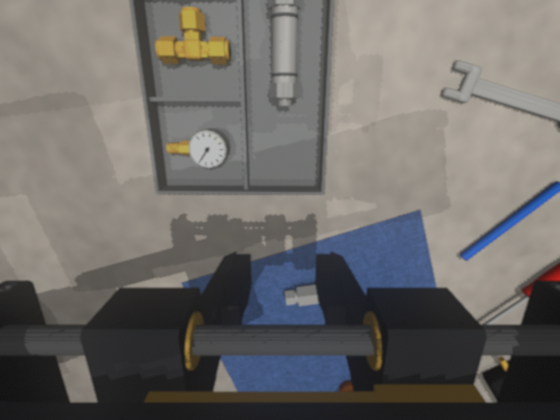

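View pics/t2.png

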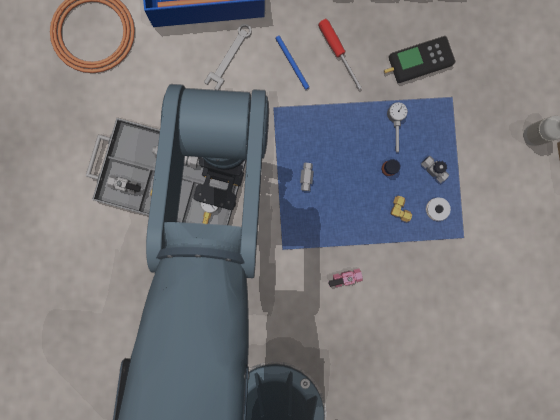

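The wrist view shows the tee, the gauge (dial up at (208,149)) and the filter flat in their bays. The top view shows the ball valve in bay 1 at (125,186), and all four look-alikes at their starting pixels. I'm handing in.

```bash
python3 - <<'E'
from h import *; import pickle,json
x,y,a=json.load(open("tray.json")); R=np.array([[np.cos(a),-np.sin(a)],[np.sin(a),np.cos(a)]])
for n,f,u,v,z in (("ball","w9",155,75,.031),("tee","w9",171,209,.025),("gauge","w10",208,149,.029),("tee","w10",192,48,.025)):
    print(n,R.T@(ray(pickle.load(open(f"pics/{f}.pkl","rb")),u,v,z)[:2]-[x,y]))
print(r.finish_job())
E
```

```text
ball [-0.03674286  0.10308208]
tee [-0.04009835  0.0038113 ]
gauge [-0.03327471 -0.09883414]
tee [-0.04179285 -0.00029249]
the job is handed in; nothing more can be done
None
```

I handed the job in at about 26 s: the filter, ball valve, tee and gauge (dial up) are lying in their bays, and the four look-alikes and the pink valve were not touched; the hand-in returned no verdict.

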